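Reload the mortising jig and hold the new blank home in its corner

TASK

Take the finished block, the one with the mortise cut in its top, out of the corner jig and drop it into the parts crate. Then lay the fresh blank flat in the jig, the same way round as the finished block lay, press it firmly into the corner so that it is flush against both fences at once, and finish while still holding it pressed there with the fingers (do not let go). Leave everything else on the bench where it is.

Things in the scene. Friction and masses are not known exactly. Their poses are not given: they have to be found in the camera images.
- jig: Corner jig, fixed: plywood plate 200 (x) x 170 (y) x 15 mm with two dark fences that stand 12 mm above the plate. Origin at the centre of the plate's underside, z up. The corner between the fences' inner faces is at x = 65, y = 50 mm; a block fully home, its 90 mm length along x, has its centre at x = 20, y = 25, z = 42.5 mm. Plate and fences are waxed: friction about 0.3.
- back_fence: The back fence of the jig, 25 mm thick, 150 mm long along the jig's y, 12 mm high. Origin at the foot of its inner face, at mid length, on top of the plate; the inner face looks to the jig's -x and stops a block pushed to the jig's +x.
- side_fence: The side fence of the jig, 25 mm thick, 145 mm long along the jig's x, 12 mm high. Origin at the foot of its inner face, at mid length, on top of the plate; the inner face looks to the jig's -y and stops a block pushed to the jig's +y. A 10 mm dust gap is left between it and the back fence.
- finished_center (a point): Centre, half-way up, of the finished block: pale wood, 90 (x) x 50 (y) x 55 (z) mm, about 0.16 kg, with a mortise 44 x 14 mm and 32 mm deep in the middle of its top, long along x. At the start it stands on the jig's plate in the corner, up to 7 mm short of each fence, its x along the jig's x.
- blank_center (a point): Centre, half-way up, of the fresh blank: plain solid pale wood, 90 (x) x 50 (y) x 55 (z) mm, about 0.17 kg, the same size as the finished block. It stands on the bench beside the jig, on the side opposite the crate.
- crate: Parts crate of wooden slats, fixed, open at the top, 240 (x) x 170 (y) x 80 (z) mm outside, walls 8 mm, floor about 8 mm, empty. Origin at the centre of its underside. It stands to the left or right of the jig.
- offcut: Bystander: pale wood offcut 42 x 50 x 30 mm near one end of the blank. Origin at the centre of its underside.
- batten: Bystander: thin pale batten 22 x 70 x 14 mm near the other end of the blank. Origin at the centre of its underside.
- mallet: Bystander: wooden mallet lying far from the robot, 270 mm long along x, head 75 x 130 x 65 mm at +x 120 mm from the origin (on the bench under the handle).
- chisel: Bystander: hand tool 220 mm long with a dark wooden handle, lying along its x at the far side.
- glue: Bystander: white glue bottle 60 mm in diameter, 150 mm tall, standing at the far side. Origin under its centre.
- wax_tin: Bystander: round flat steel tin 76 mm in diameter, 30 mm high, beside the crate, on the robot's side of it. Origin under its centre.
Mind the look-alikes: they are no part of the job. Leave any orange look-alike of the part that bears finished_center alone.

How it is judged:
On the way:
1. the finished block lies in the parts crate, let go (x of finished_center in the frame of crate between -0.1 and 0.1 m and y of finished_center in the frame of crate between -0.07 and 0.07 m and z of finished_center in the frame of crate between 0.02 and 0.068 m and contact force between finished and the fingers below 0.05 N), for 0.2 s.
At the end, for the whole second after the job is handed in: Finished block let go inside the crate, centre below the rim. Blank flat on the jig's plate, within 2.5 mm of fully home in x, y and z and 0.05 rad of square, pressing on each fence with over 2 N, fingers bearing on it with over 2 N (all of step 1 and x of blank_center in the frame of jig between 0.0175 and 0.0225 m and y of blank_center in the frame of jig between 0.0225 and 0.0275 m and z of blank_center in the frame of jig between 0.04 and 0.045 m and angle between the x axis of blank_center and the x axis of jig, either way round below 0.05 rad and angle between blank_center's own z axis and vertical below 0.05 rad and contact force between blank and back_fence above 2 N and contact force between blank and side_fence above 2 N and contact force between blank and the fingers above 2 N); the arm keeps its last pose, push and grip.
It fails at once if a bystander is shifted by more than 30 mm (distance of any of offcut, batten, mallet, chisel, glue, wax_tin from where it was at the start of the episode above 0.03 m).
It also fails if it takes over 64 s, if anything falls off the work surface, if the arm or the gripper's body presses on something with over 40 N, if the wrist force passes 120 N, or if a joint passes its speed limit or range.

ROBOT

A 7-joint arm with a two-finger parallel gripper is mounted at the origin on the work surface. World frame = base frame: x ahead of the robot, y to its left, z up, the work surface at z = 0. Lengths are in m, angles in rad, forces in N, time in s.
With the tool pointing down it reaches from about 0.375 to 0.925 m from the base axis. Payload 3.1 kg.
Tool frame: the origin (TCP) lies midway between the tips of the shut fingers; the grasp point (between the pads) lies 19 mm behind it; z points along the fingers, y is the line along which they close (so a half turn about z gives the same grasp; the last joint's range is limited). The gripper opens to 85 mm and grips with 20 to 120 N. Pads are 22 mm wide; open, the fingers measure 114 mm over their backs; the gripper's body (76 mm by 85 mm) begins 54 mm behind the grasp point. The pads swing forward as they close: fully open they stand 13 mm farther back than shut.
Start: joints at [1.088, 0.383, 0.044, 1.598, -0.018, 1.161, -0.05], TCP at [0.244, -0.602, 0.231] pointing down, gripper open.
Joint ranges: [-2.61, 2.61], [-0.41, 2.15], [-1.48, 1.57], [0, 2.5], [-1.57, 4.71], [0.05, 1.97], [-2.85, 2.85]. Speed limits (rad/s): [2.79, 2.79, 3.14, 3.14, 3.14, 3.14, 3.14].

INTERFACE

Orientations are given as a rotation vector (axis times angle).
In Python, from plant import manip gives the robot as it stands. The module is installed in compiled form; this text tells all that it offers.
- The arm moves only by the tool play_rows, never from a script. Its argument "rows" is a list of rows, each an object of numbers: "tx", "ty", "tz": the shift along the tool's x, y, z in cm; "twist": the turn about the tool's z in degrees. A call has exactly 10 rows; each row shifts and turns the commanded pose from where the row before left it, along the tool's axes as they then stand; what a row does not reach is not made up. A row lasts 1/10 s, in which the tool goes at most 50 mm and 8.59 degrees, less where a joint would pass 70% of its speed; a pose out of reach is approached as far as the arm can. A call is refused whole if a number of a shift passes 5 or a number of a turn 8.59, either way. A call with a gripper value outside its range is refused whole. "jaw" is the opening, from 0 (shut) to 1 (fully open), set as the call begins (left out, the last holds). The fingers move at their own pace and stop on an object; "newtons" is the grip in N (left out, the last holds). Time passes only in rows, so rows that do not move let the fingers close, or fill a call up. It gives the time, the measured TCP pose, the force, the opening and the grip force at its end, in the units of the state.
- manip.get_state(): the state, without advancing time (a new reading comes with each control period).
- manip.grab_frame(name): name is "scene" or "side" or "wrist"; returns (picture, depth): 400x640x3 uint8, red, green, blue; 400x640 float32, m along the optical axis (not along the pixel's ray), 0 where there is no reading.
- manip.get_calibration(name): a dict with "intrinsics" (3x3 intrinsics, pixels), "k1" (the pictures are not rectified: a ray, as slopes to the right and down, at radius r is drawn at 1 + k1 r^2 times it, then the intrinsics apply), "world_to_cam" (4x4, takes a point from world to camera coordinates). Camera axes: x right, y down, z forward; pixel columns grow to the right and rows downward; lengths in m; the calibration is good to about 2 mm. A picture is of the moment at which its call begins: read the wrist's pose just before it. get_calibration takes no time and is no camera call; for the wrist camera it gives the pose at the moment of the call.
- manip.job_done(): hands the job in; it is judged then, once.
Trained networks look in the newest picture that a camera, given by its name, has taken for a name from the list of things; names that differ only in an ending like _2 or _b are one class to them, and where a whole thing is asked for, a point or a joint stands for the part that bears it (a point fixed in the world has none). Each returns a list of dicts, best first, with "confidence" (0 to 1); they miss things now and then, are a little off and sometimes report something else, mostly with a low value. They report only what shows in the picture. A call takes as long as a camera call. They do not tell look-alikes from the thing itself.
- manip.masks_of(camera, name): "pixels" (400x640 bool, what is visible of it) and "bbox" ([left, top, right, bottom] in pixels, round what is visible of it).
- manip.pinpoint(camera, name): "centre" ([column, row] in pixels: a listed point, or the origin of a listed thing).
The state is a dict: "t": time; "joint_positions": joint angles; "qd": joint speeds; "joint_efforts": joint torques, N m; "tcp_pos": TCP position; "ee_rot": TCP orientation; "contact_force": force on the tool from outside, world axes, zero at the start; "moment": the same for the moment, N m; "opening": finger opening in m; "finger_force": force on a finger pad.
Only numpy, scipy, OpenCV 4.12 (cv2) and the standard library are available. Lean on these libraries where they do the work, as an engineer would, in place of code of your own. Each camera call takes 0.05 s, during which the arm holds its last target. There are 200 camera calls.

## Working session

There is one attempt and no reset: what is moved stays moved. The work goes in short steps, Python scripts to look and compute and a tool call to move; the robot and the scene stay as the last step left them, time stands still between calls to the robot, and variables do not carry over. Pictures are saved under pics/ and viewed, at most 10 in all, crops included, and the job is handed in when it is done.

Besides the shell and the picture viewer there is one more tool, called after "Call:" as name(argument=value, ...) on one line, values as JSON. play_rows: Moves the arm, as the interface text tells. Its arguments: {"type":"object","properties":{"rows":{"type":"array","items":{"type":"object","properties":{"tx":{"type":"number"},"ty":{"type":"number"},"tz":{"type":"number"},"twist":{"type":"number"}}}},"jaw":{"type":"number"},"newtons":{"type":"number"}},"required":["rows"]}

```bash
mkdir -p pics
cat > h.py <<'E'
import numpy as np, cv2
from plant import manip
from scipy.spatial.transform import Rotation as R
def cloud(name,depth,cal):
    K=np.array(cal["intrinsics"]);k1=cal["k1"]
    v,u=np.mgrid[0:400,0:640].astype(float)
    pts=np.stack([u.ravel(),v.ravel()],1)[:,None]
    s=cv2.undistortPoints(pts,K,np.array([k1,0,0,0.]))[:,0].reshape(400,640,2)
    P=np.dstack([s*depth[...,None],depth])
    T=np.linalg.inv(np.array(cal["world_to_cam"]))
    W=P@T[:3,:3].T+T[:3,3]
    W[depth<=0]=np.nan
    return W
def grab(name):
    cal=manip.get_calibration(name)
    im,d=manip.grab_frame(name)
    return im,d,cal,cloud(name,d,cal)
E
python3 - <<'E'
from h import *
s=manip.get_state();print(s["t"],s["tcp_pos"],s["ee_rot"],s["opening"],s["contact_force"])
ims=[]
for c in ["scene","side"]:
    im,d,cal,W=grab(c);np.savez(c+".npz",im=im,W=W)
    ims.append(im)
    for n in ["jig","finished_center","blank_center","crate","offcut","batten","wax_tin"]:
        for m in manip.masks_of(c,n)[:3]:
            if m["confidence"]<.3: continue
            p=W[m["pixels"]];p=p[~np.isnan(p[:,0])]
            if len(p)<20: continue
            top=p[p[:,2]>np.percentile(p[:,2],95)-.006]
            r=cv2.minAreaRect((top[:,:2]*1000).astype(np.float32))
            print(c,n,round(m["confidence"],2),np.round(m["bbox"]),"ztop",np.round(np.percentile(p[:,2],95),3),"rect mm",np.round(r[0]),np.round(r[1]),round(r[2],1))
cv2.imwrite("pics/a.png",cv2.cvtColor(ims[0],cv2.COLOR_RGB2BGR))
cv2.imwrite("pics/b.png",cv2.cvtColor(ims[1],cv2.COLOR_RGB2BGR))
E
```

```text
0.0 [ 0.24365402 -0.60158534  0.22988785] [-3.08108673e+00 -6.00435505e-01  1.01795530e-03] 0.0852735696983706 [0.20682356 0.96600374 0.01318062]
scene jig 0.84 [252. 169. 348. 235.] ztop 0.029 rect mm [507. -24.] [150. 182.] 68.7
scene jig 0.37 [420. 178. 462. 216.] ztop 0.057 rect mm [475. 325.] [93. 53.] 35.6
scene finished_center 0.98 [432. 146. 466. 182.] ztop 0.058 rect mm [315. 366.] [52. 98.] 58.2
scene finished_center 0.85 [370. 182. 392. 228.] ztop 0.057 rect mm [518. 183.] [49. 95.] 88.6
scene finished_center 0.83 [288. 173. 324. 219.] ztop 0.072 rect mm [527. -12.] [52. 94.] 69.8
scene blank_center 0.7 [421. 180. 460. 219.] ztop 0.057 rect mm [475. 325.] [93. 53.] 35.6
scene crate 0.88 [146. 137. 242. 214.] ztop 0.081 rect mm [ 510. -311.] [326. 174.] 1.7
scene offcut 0.65 [455. 211. 482. 238.] ztop 0.032 rect mm [550. 393.] [42. 52.] 41.8
scene offcut 0.36 [418. 180. 461. 217.] ztop 0.057 rect mm [476. 325.] [91. 53.] 36.6
scene batten 0.59 [403. 177. 426. 189.] ztop 0.018 rect mm [407. 264.] [60. 83.] 77.6
side jig 0.68 [300. 176. 384. 248.] ztop 0.029 rect mm [503. -26.] [150. 183.] 68.4
side finished_center 0.97 [282. 327. 317. 380.] ztop 0.056 rect mm [313. 364.] [50. 91.] 59.3
side finished_center 0.67 [315. 183. 345. 222.] ztop 0.073 rect mm [523. -15.] [53. 94.] 70.3
side finished_center 0.59 [268. 232. 303. 272.] ztop 0.058 rect mm [516. 180.] [92. 54.] 0.1
side blank_center 0.72 [236. 289. 280. 312.] ztop 0.056 rect mm [472. 325.] [92. 52.] 37.1
side blank_center 0.56 [207. 294. 230. 317.] ztop 0.031 rect mm [548. 395.] [42. 53.] 41.0
side crate 0.9 [357. 106. 456. 194.] ztop 0.081 rect mm [ 470. -315.] [244. 180.] 0.8
side offcut 0.77 [208. 293. 230. 317.] ztop 0.031 rect mm [547. 394.] [40. 54.] 44.7
side batten 0.68 [290. 293. 311. 321.] ztop 0.016 rect mm [390. 268.] [22. 71.] 17.1
side wax_tin 0.7 [445. 168. 470. 189.] ztop 0.034 rect mm [ 304. -337.] [72. 74.] 26.2
```

View pics/a.png

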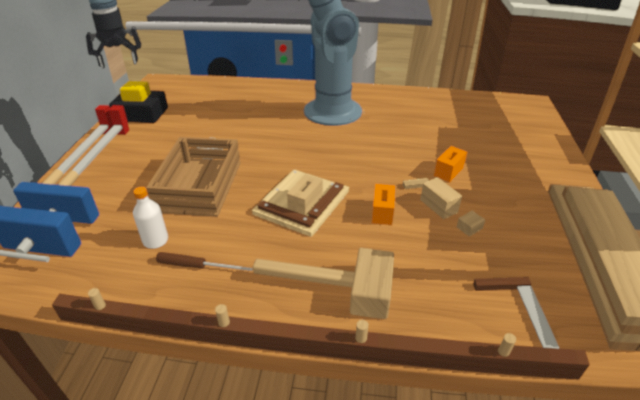

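View pics/b.png

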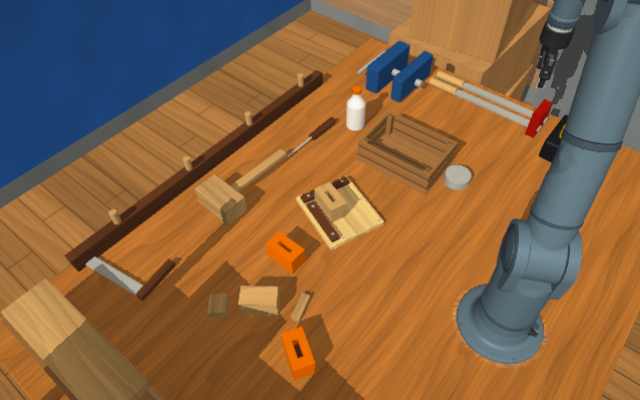

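The scene picture shows the mortised pale block in the jig at about (306,190). Two orange look-alikes sit at (384,203) and (451,163), and the blank is at (441,197) between the batten (412,183) and the offcut (471,222). The crate is at (197,175). I take the one in the jig as the finished block because it is pale and stands between the fences. I'll confirm that in an enlarged crop and measure the jig frame.

Run:
```python
from h import *
z=np.load("side.npz");z2=np.load("scene.npz")
a=cv2.resize(z["im"][160:260,280:400],None,fx=4,fy=4,interpolation=cv2.INTER_CUBIC)
b=cv2.resize(z2["im"][160:245,240:360],None,fx=3,fy=3,interpolation=cv2.INTER_CUBIC)
im=np.zeros((400,800,3),np.uint8);im[:,:480]=a;im[:b.shape[0],480:]=b[:,:320]
cv2.imwrite("pics/c.png",cv2.cvtColor(im,cv2.COLOR_RGB2BGR))
print("R",R.from_rotvec(manip.get_state()["ee_rot"]).as_matrix().round(3).tolist())
def rect(p): 
    r=cv2.minAreaRect((p[:,:2]*1000).astype(np.float32));return np.round(r[0],1),np.round(r[1],1),round(r[2],1)
for n,q in [("scene",z2),("side",z)]:
    W=q["W"].reshape(-1,3);I=q["im"].reshape(-1,3).astype(int)
    near=np.hypot(W[:,0]-.505,W[:,1]+.025)<.14
    dark=near&(W[:,2]>.02)&(W[:,2]<.036)&(I.sum(1)<300)
    plate=near&(W[:,2]>.009)&(W[:,2]<.035)
    print(n,"dark",dark.sum(),W[dark].mean(0).round(3),rect(W[dark]),"plate",rect(W[plate]))
    for nm,c,h in [("fin",(.525,-.013),.07),("blank",(.473,.325),.055)]:
        m=(np.hypot(W[:,0]-c[0],W[:,1]-c[1])<.065)&(abs(W[:,2]-h)<.008)
        print(n,nm,m.sum(),W[m].mean(0).round(4),rect(W[m]))
    m=(abs(W[:,0]-.47)<.2)&(abs(W[:,1]+.31)<.16)&(abs(W[:,2]-.08)<.006)
    print("crate",rect(W[m]))
```

```text
R [[0.927, 0.375, 0.0], [0.375, -0.927, -0.0], [0.0, 0.0, -1.0]]
scene dark 873 [ 0.557 -0.013  0.026] (array([506.6, -24.4]), array([150.3, 182.4]), 68.7) plate (array([505., -25.]), array([173.3, 205.9]), 69.1)
scene fin 522 [ 0.5303 -0.0119  0.0694] (array([526.9, -12.2]), array([52.1, 93.8]), 69.5)
scene blank 542 [0.4799 0.3255 0.0547] (array([475.8, 324.9]), array([92. , 53.8]), 37.3)
crate (array([ 471. , -312.3]), array([247.8, 174.4]), 1.7)
side dark 598 [0.529 0.006 0.027] (array([505. , -26.8]), array([149.9, 186.3]), 68.5) plate (array([503.6, -28. ]), array([173.3, 205.6]), 68.6)
side fin 475 [ 0.522  -0.0128  0.0694] (array([522.9, -14.6]), array([53.2, 94.2]), 69.4)
side blank 782 [0.4716 0.3258 0.0531] (array([472. , 324.8]), array([92.4, 54.8]), 37.5)
crate (array([ 508.6, -312.4]), array([321.2, 181. ]), 1.6)
```

View pics/c.png

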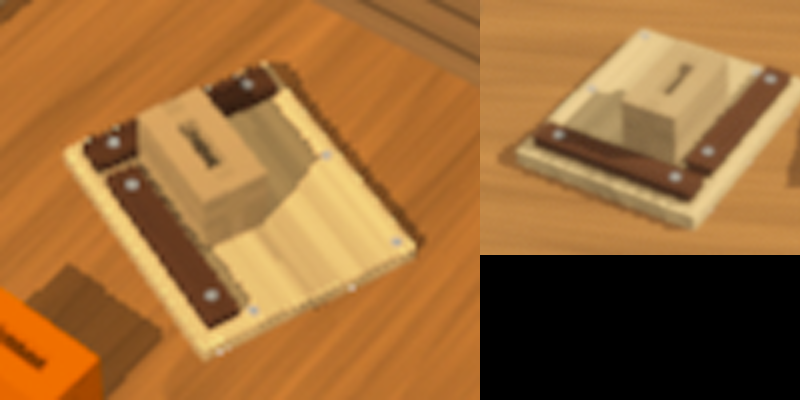

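The crop confirms it. The pale mortised block sits in the jig with its mortise parallel to the side fence, which is on the world +y side, and the back fence is on the +x side. So jig x is at about -21° and the home centre at about (0.532, -0.010). I'll move over it.

Call:
play_rows(rows=[{"twist": 8.5}, {"twist": 8.5}, {"twist": 8.5}, {"twist": 8.5}, {"twist": 8.5}, {"tx": 0.4, "ty": -4.5}, {"tx": 0.4, "ty": -4.5}, {"tx": 0.4, "ty": -4.5}, {"tx": 0.4, "ty": -4.5}, {"tx": 0.4, "ty": -4.5}], jaw=1, newtons=40)

```text
schema error: expected keys tx, ty, tz, twist
```

Call:
play_rows(rows=[{"tx": 0.4, "ty": -4.5}, {"tx": 0.4, "ty": -4.5}, {"tx": 0.4, "ty": -4.5}, {"tx": 0.4, "ty": -4.5}, {"tx": 0.4, "ty": -4.5}, {"tx": 0.4, "ty": -4.5}, {"tx": 0.4, "ty": -4.5}, {"tx": 0.4, "ty": -4.5}, {"ty": -2.0}, {}])

```text
schema error: expected keys tx, ty, tz, twist
```

```bash
cat >> h.py <<'E'
def delta(x,y,z,yaw=None):
    s=manip.get_state();M=R.from_rotvec(s["ee_rot"]).as_matrix()
    cy=np.degrees(np.arctan2(M[1,0],M[0,0]))
    if yaw is None: yaw=cy
    c,q=np.cos(np.radians(yaw)),np.sin(np.radians(yaw))
    dx,dy,dz=np.array([x,y,z])-s["tcp_pos"]
    print("t",round(s["t"],2),"tcp",np.round(s["tcp_pos"],4),"yaw",round(cy,2),"twist",round(cy-yaw,2),
      "| after twist: tx %.2f ty %.2f tz %.2f cm"%(100*(c*dx+q*dy),100*(q*dx-c*dy),-100*dz),"F",np.round(s["contact_force"],1),"open",round(s["opening"],4),"tilt",np.round(M[2],3))
def toprect(W,c,h,r=.065,tol=.006):
    m=(np.hypot(W[...,0]-c[0],W[...,1]-c[1])<r)&(abs(W[...,2]-h)<tol)
    p=(W[m][:,:2]*1000).astype(np.float32)
    q=cv2.minAreaRect(p);return m.sum(),np.round(q[0],1),np.round(q[1],1),round(q[2],2),W[m][:,2].mean().round(4)
E
python3 - <<'E'
from h import *
delta(.525,-.0134,.14,-21)
im,d,cal,W=grab("wrist");np.savez("w1.npz",im=im,W=W)
print(toprect(W,(.525,-.0134),.07))
I=im.astype(int)
pl=(np.hypot(W[...,0]-.505,W[...,1]+.025)<.14)&(W[...,2]>.009)&(W[...,2]<.035)
dk=pl&(W[...,2]>.021)&(I.sum(2)<300)
for m in (pl,dk):print(m.sum(),cv2.minAreaRect((W[m][:,:2]*1000).astype(np.float32)))
cv2.imwrite("pics/d.png",cv2.cvtColor(im,cv2.COLOR_RGB2BGR))
E
```

```text
t 0.8 tcp [ 0.244  -0.6025  0.2313] yaw 22.05 twist 43.05 | after twist: tx 5.12 ty -65.06 tz 9.13 cm F [-0.1  0.  -0.1] open 0.0851 tilt [ 0.  0. -1.]
(np.int64(0), array([0., 0.]), array([0., 0.]), 0.0, np.float64(nan))
0 ((0.0, 0.0), (0.0, 0.0), 0.0)
0 ((0.0, 0.0), (0.0, 0.0), 0.0)h.py:29: RuntimeWarning: Mean of empty slice.
  q=cv2.minAreaRect(p);return m.sum(),np.round(q[0],1),np.round(q[1],1),round(q[2],2),W[m][:,2].mean().round(4)
  ret = ret.dtype.type(ret / rcount)
```

View pics/d.png

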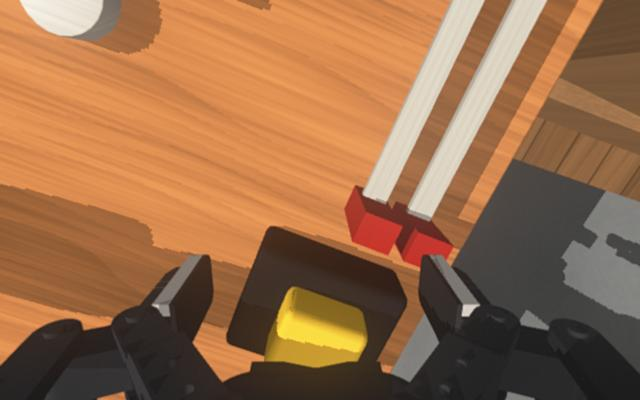

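All four keys are required in each row, so nothing moved. The wrist picture only shows the start area, with the clamp below the fingers and the wax tin at (70,10).

Call:
play_rows(rows=[{"tx": 0, "ty": 0, "tz": 0, "twist": 8.5}, {"tx": 0, "ty": 0, "tz": 0, "twist": 8.5}, {"tx": 0, "ty": 0, "tz": 0, "twist": 8.5}, {"tx": 0, "ty": 0, "tz": 0, "twist": 8.5}, {"tx": 0, "ty": 0, "tz": 0, "twist": 8.5}, {"tx": 0.4, "ty": -4.5, "tz": 0, "twist": 0}, {"tx": 0.4, "ty": -4.5, "tz": 0, "twist": 0}, {"tx": 0.4, "ty": -4.5, "tz": 0, "twist": 0}, {"tx": 0.4, "ty": -4.5, "tz": 0, "twist": 0}, {"tx": 0.4, "ty": -4.5, "tz": 0, "twist": 0}], jaw=1, newtons=40)

```text
t: 1.85
tcp_pos: [0.342, -0.397, 0.2316]
ee_rot: [3.091, -0.558, 0.001]
contact_force: [0.9, 1.1, 0.2]
opening: 0.0858
finger_force: 0.0
```

Call:
play_rows(rows=[{"tx": 0.4, "ty": -4.5, "tz": 0, "twist": 0.5}, {"tx": 0.4, "ty": -4.5, "tz": 0, "twist": 0}, {"tx": 0.4, "ty": -4.5, "tz": 0, "twist": 0}, {"tx": 0.4, "ty": -4.5, "tz": 0, "twist": 0}, {"tx": 0.4, "ty": -4.5, "tz": 0, "twist": 0}, {"tx": 0.4, "ty": -4.5, "tz": 0, "twist": 0}, {"tx": 0, "ty": -4.5, "tz": 0, "twist": 0}, {"tx": 0, "ty": -4.5, "tz": 0, "twist": 0}, {"tx": 0, "ty": -4.5, "tz": 0, "twist": 0}, {"tx": 0, "ty": 0, "tz": 0, "twist": 0}])

```text
t: 2.85
tcp_pos: [0.5103, -0.02, 0.2321]
ee_rot: [-3.088, 0.551, -0.003]
contact_force: [-0.4, 0.1, 0.1]
opening: 0.0853
finger_force: 0.0
```

Run:
```python
from h import *
delta(.525,-.0134,.14,-21)
im,d,cal,W=grab("wrist");np.savez("w1.npz",im=im,W=W)
print(toprect(W,(.525,-.0134),.07))
I=im.astype(int)
pl=(np.hypot(W[...,0]-.505,W[...,1]+.025)<.14)&(W[...,2]>.009)&(W[...,2]<.035)
dk=pl&(W[...,2]>.021)&(I.sum(2)<300)
for m in (pl,dk):print(m.sum(),cv2.minAreaRect((W[m][:,:2]*1000).astype(np.float32)))
cv2.imwrite("pics/d.png",cv2.cvtColor(im,cv2.COLOR_RGB2BGR))
```

```text
t 2.85 tcp [ 0.5103 -0.02    0.2321] yaw -20.22 twist 0.78 | after twist: tx 1.14 ty -1.14 tz 9.21 cm F [-0.4  0.1  0.1] open 0.0853 tilt [ 0.001 -0.005 -1.   ]
(np.int64(4990), array([525.3, -11.5]), array([50. , 90.7]), 69.49, np.float64(0.0698))
25019 ((505.12451171875, -24.504714965820312), (170.36920166015625, 200.21717834472656), 68.83971405029297)
7285 ((505.5365905761719, -24.992591857910156), (149.21853637695312, 178.9768524169922), 68.78811645507812)
```

View pics/d.png

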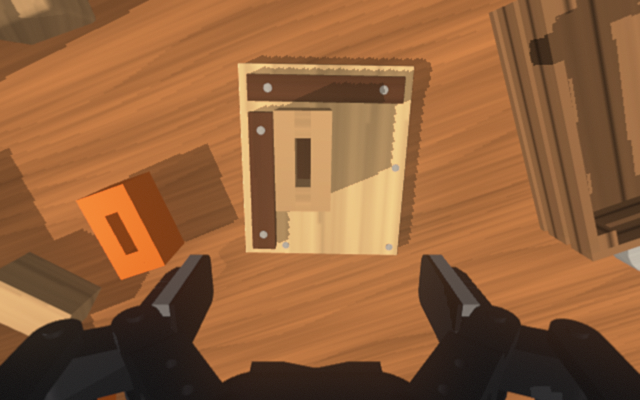

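The wrist picture shows the finished block at (302,160) in the jig corner. The back fence is at the top (325,88) and the side fence at left (262,180), and the measured sizes match to 1 mm. Descending now.

Call:
play_rows(rows=[{"tx": 0.55, "ty": -0.65, "tz": 2.0, "twist": 0.3}, {"tx": 0.55, "ty": -0.65, "tz": 3.0, "twist": 0}, {"tx": 0, "ty": 0, "tz": 3.0, "twist": 0}, {"tx": 0, "ty": 0, "tz": 3.0, "twist": 0}, {"tx": 0, "ty": 0, "tz": 3.0, "twist": 0}, {"tx": 0, "ty": 0, "tz": 2.5, "twist": 0}, {"tx": 0, "ty": 0, "tz": 2.0, "twist": 0}, {"tx": 0, "ty": 0, "tz": 1.0, "twist": 0}, {"tx": 0, "ty": 0, "tz": 0, "twist": 0}, {"tx": 0, "ty": 0, "tz": 0, "twist": 0}])

```text
t: 3.9
tcp_pos: [0.5238, -0.0213, 0.037]
ee_rot: [3.087, -0.581, 0.002]
contact_force: [-0.2, -0.4, -0.4]
opening: 0.0854
finger_force: 0.0
```

Call:
play_rows(rows=[{"tx": 0, "ty": 0, "tz": 0, "twist": 0}, {"tx": 0, "ty": 0, "tz": 0, "twist": 0}, {"tx": 0, "ty": 0, "tz": 0, "twist": 0}, {"tx": 0, "ty": 0, "tz": 0, "twist": 0}, {"tx": 0, "ty": 0, "tz": 0, "twist": 0}, {"tx": 0, "ty": 0, "tz": 0, "twist": 0}, {"tx": 0, "ty": 0, "tz": 0, "twist": 0}, {"tx": 0, "ty": 0, "tz": 0, "twist": 0}, {"tx": 0, "ty": 0, "tz": 0, "twist": 0}, {"tx": 0, "ty": 0, "tz": 0, "twist": 0}], jaw=0, newtons=40)

```text
t: 4.9
tcp_pos: [0.5247, -0.0203, 0.0377]
ee_rot: [-3.087, 0.579, -0.004]
contact_force: [-0.5, 0.4, 6.0]
opening: 0.0494
finger_force: 43.6
```

Call:
play_rows(rows=[{"tx": 0, "ty": 0, "tz": -1.0, "twist": 0}, {"tx": 0, "ty": 0, "tz": -2.0, "twist": 0}, {"tx": 0, "ty": 0, "tz": -3.0, "twist": 0}, {"tx": 0, "ty": 0, "tz": -3.0, "twist": 0}, {"tx": 0, "ty": 0, "tz": -3.0, "twist": 0}, {"tx": 0, "ty": 0, "tz": -3.0, "twist": 0}, {"tx": 0, "ty": 0, "tz": 0, "twist": 0}, {"tx": 0, "ty": 0, "tz": 0, "twist": 0}, {"tx": 0, "ty": 0, "tz": 0, "twist": 0}, {"tx": 0, "ty": 0, "tz": 0, "twist": 0}])

```text
t: 5.9
tcp_pos: [0.5214, -0.0207, 0.1841]
ee_rot: [3.087, -0.579, -0.007]
contact_force: [-0.2, -1.0, -2.5]
opening: 0.0493
finger_force: 42.8
```

Run:
```python
from h import *
delta(.471,-.313,.036,0)
```

```text
t 5.9 tcp [ 0.5214 -0.0207  0.1841] yaw -21.25 twist -21.25 | after twist: tx -5.04 ty 29.23 tz 14.81 cm F [-0.2 -1.  -2.5] open 0.0493 tilt [-0.004  0.001 -1.   ]
```

Call:
play_rows(rows=[{"tx": 0, "ty": 0, "tz": 0, "twist": -7.0}, {"tx": 0, "ty": 0, "tz": 0, "twist": -7.0}, {"tx": 0, "ty": 0, "tz": 0, "twist": -7.0}, {"tx": -0.7, "ty": 4.2, "tz": 0, "twist": 0}, {"tx": -0.7, "ty": 4.2, "tz": 0, "twist": 0}, {"tx": -0.7, "ty": 4.2, "tz": 0, "twist": 0}, {"tx": -0.7, "ty": 4.2, "tz": 0, "twist": 0}, {"tx": -0.7, "ty": 4.2, "tz": 0, "twist": 0}, {"tx": -0.7, "ty": 4.2, "tz": 0, "twist": 0}, {"tx": -0.7, "ty": 4.0, "tz": 0, "twist": 0}])

```text
t: 6.9
tcp_pos: [0.4714, -0.3139, 0.1847]
ee_rot: [-3.14, 0.007, 0.004]
contact_force: [0.3, -0.5, -1.2]
opening: 0.0498
finger_force: 42.7
```

Call:
play_rows(rows=[{"tx": 0, "ty": 0, "tz": 1, "twist": 0}, {"tx": 0, "ty": 0, "tz": 2.5, "twist": 0}, {"tx": 0, "ty": 0, "tz": 2.5, "twist": 0}, {"tx": 0, "ty": 0, "tz": 2.5, "twist": 0}, {"tx": 0, "ty": 0, "tz": 2.0, "twist": 0}, {"tx": 0, "ty": 0, "tz": 2.0, "twist": 0}, {"tx": 0, "ty": 0, "tz": 1.5, "twist": 0}, {"tx": 0, "ty": 0, "tz": 0, "twist": 0}, {"tx": 0, "ty": 0, "tz": 0, "twist": 0}, {"tx": 0, "ty": 0, "tz": 0, "twist": 0}])

```text
t: 7.9
tcp_pos: [0.4739, -0.3129, 0.0473]
ee_rot: [3.141, -0.007, 0.003]
contact_force: [0.3, 0.3, -1.0]
opening: 0.0494
finger_force: 42.7
```

Run:
```python
from h import *
delta(.471,-.313,.036,0)
```

```text
t 7.9 tcp [ 0.4739 -0.3129  0.0473] yaw -0.25 twist -0.25 | after twist: tx -0.29 ty 0.01 tz 1.13 cm F [ 0.3  0.3 -1. ] open 0.0494 tilt [ 0.002  0.001 -1.   ]
```

Next I lower it a little further, open, lift, and start towards the blank.

Call:
play_rows(rows=[{"tx": 0, "ty": 0, "tz": 0.5, "twist": 0}, {"tx": 0, "ty": 0, "tz": 0.4, "twist": 0}, {"tx": 0, "ty": 0, "tz": 0, "twist": 0}, {"tx": 0, "ty": 0, "tz": 0, "twist": 0}, {"tx": 0, "ty": 0, "tz": 0, "twist": 0}, {"tx": 0, "ty": 0, "tz": 0, "twist": 0}, {"tx": 0, "ty": 0, "tz": 0, "twist": 0}, {"tx": 0, "ty": 0, "tz": 0, "twist": 0}, {"tx": 0, "ty": 0, "tz": 0, "twist": 0}, {"tx": 0, "ty": 0, "tz": 0, "twist": 0}])

```text
t: 8.9
tcp_pos: [0.4729, -0.3124, 0.0373]
ee_rot: [3.142, -0.007, 0.0]
contact_force: [-0.5, 0.3, -1.7]
opening: 0.0495
finger_force: 42.7
```

Call:
play_rows(rows=[{"tx": 0, "ty": 0, "tz": 0, "twist": 0}, {"tx": 0, "ty": 0, "tz": 0, "twist": 0}, {"tx": 0, "ty": 0, "tz": 0, "twist": 0}, {"tx": 0, "ty": 0, "tz": 0, "twist": 0}, {"tx": 0, "ty": 0, "tz": 0, "twist": 0}, {"tx": 0, "ty": 0, "tz": 0, "twist": 0}, {"tx": 0, "ty": 0, "tz": -2, "twist": 0}, {"tx": 0, "ty": 0, "tz": -3, "twist": 0}, {"tx": 0, "ty": 0, "tz": -4, "twist": 0}, {"tx": 0, "ty": 0, "tz": -4, "twist": 0}], jaw=1)

```text
t: 9.9
tcp_pos: [0.4723, -0.312, 0.168]
ee_rot: [-3.141, 0.007, 0.002]
contact_force: [0.7, 0.0, -0.3]
opening: 0.0852
finger_force: 0.0
```

Call:
play_rows(rows=[{"tx": 0, "ty": 0, "tz": -4, "twist": 0}, {"tx": 0, "ty": 0, "tz": -3, "twist": 0}, {"tx": 0, "ty": 0, "tz": 0, "twist": 0}, {"tx": 0, "ty": 0, "tz": 0, "twist": 0}, {"tx": 0, "ty": -4.5, "tz": 0, "twist": 0}, {"tx": 0, "ty": -4.5, "tz": 0, "twist": 0}, {"tx": 0, "ty": -4.5, "tz": 0, "twist": 0}, {"tx": 0, "ty": -4.5, "tz": 0, "twist": 0}, {"tx": 0, "ty": -4.5, "tz": 0, "twist": 0}, {"tx": 0, "ty": -4.5, "tz": 0, "twist": 0}])

```text
t: 10.9
tcp_pos: [0.4721, -0.0407, 0.2351]
ee_rot: [-3.141, 0.007, 0.006]
contact_force: [0.3, -0.0, -0.4]
opening: 0.0854
finger_force: 0.0
```

Run:
```python
from h import *
delta(.473,.325,.19,37.4)
delta(.42,.27,.19,0)
im,d,cal,W=grab("side")
for m in manip.masks_of("side","finished_center")[:5]:
    p=W[m["pixels"]];print(m["confidence"].__round__(2),np.round(m["bbox"]),np.nanmean(p,0).round(3))
c=cv2.resize(im[95:205,330:480],None,fx=4,fy=4);cv2.imwrite("pics/e.png",cv2.cvtColor(c,cv2.COLOR_RGB2BGR))
```

```text
t 10.9 tcp [ 0.4721 -0.0407  0.2351] yaw -0.26 twist -37.66 | after twist: tx 22.28 ty -29.00 tz 4.51 cm F [ 0.3 -0.  -0.4] open 0.0854 tilt [-0.004 -0.    -1.   ]
t 10.9 tcp [ 0.4721 -0.0407  0.2351] yaw -0.26 twist -0.26 | after twist: tx -5.21 ty -31.07 tz 4.51 cm F [ 0.3 -0.  -0.4] open 0.0854 tilt [-0.004 -0.    -1.   ]
0.86 [269. 232. 306. 274.] [0.508 0.186 0.042]
0.82 [391. 137. 424. 168.] [ 0.464 -0.307  0.052]
0.8 [283. 327. 317. 381.] [0.308 0.368 0.043]
```

View pics/e.png

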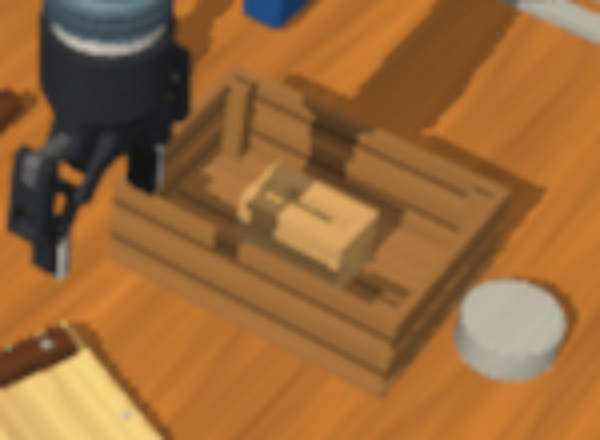

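The finished block lies in the crate (crop about (310,220)), let go. Next I go behind the blank for a wrist look.

Call:
play_rows(rows=[{"tx": 0, "ty": 0, "tz": 0, "twist": -7.5}, {"tx": 0, "ty": 0, "tz": 0, "twist": -7.5}, {"tx": 0, "ty": 0, "tz": 0, "twist": -7.5}, {"tx": 0, "ty": 0, "tz": 0, "twist": -7.5}, {"tx": 0, "ty": 0, "tz": 0, "twist": -7.5}, {"tx": 2.0, "ty": -4.0, "tz": 0, "twist": 0}, {"tx": 2.0, "ty": -4.0, "tz": 0, "twist": 0}, {"tx": 2.0, "ty": -4.0, "tz": 0, "twist": 0}, {"tx": 2.0, "ty": -4.0, "tz": 0, "twist": 0}, {"tx": 2.0, "ty": -4.0, "tz": 0, "twist": 0}])

```text
t: 12.0
tcp_pos: [0.431, 0.1777, 0.2355]
ee_rot: [2.977, 1.002, -0.005]
contact_force: [0.7, 0.8, -0.1]
opening: 0.0855
finger_force: 0.0
```

Call:
play_rows(rows=[{"tx": 2.0, "ty": -4.0, "tz": 0, "twist": 0}, {"tx": 2.0, "ty": -4.0, "tz": 0, "twist": 0}, {"tx": 1.0, "ty": -1.0, "tz": 0, "twist": 0}, {"tx": 0, "ty": 0, "tz": 0, "twist": 0}, {"tx": 0, "ty": 0, "tz": 0, "twist": 0}, {"tx": 0, "ty": 0, "tz": 0, "twist": 0}, {"tx": 0, "ty": 0, "tz": 0, "twist": 0}, {"tx": 0, "ty": 0, "tz": 0, "twist": 0}, {"tx": 0, "ty": 0, "tz": 0, "twist": 0}, {"tx": 0, "ty": 0, "tz": 0, "twist": 0}])

```text
t: 13.0
tcp_pos: [0.4181, 0.2789, 0.2374]
ee_rot: [2.977, 1.002, 0.0]
contact_force: [0.4, 1.6, -1.1]
opening: 0.0852
finger_force: 0.0
```

Run:
```python
from h import *
im,d,cal,W=grab("wrist")
n,c,s,a,z=toprect(W,(.473,.325),.055);print(n,c,s,a,z)
delta(c[0]/1000,c[1]/1000,.024,a if s[0]>s[1] else a-90)
cv2.imwrite("pics/f.png",cv2.cvtColor(im,cv2.COLOR_RGB2BGR))
```

```text
5933 [474.8 325.7] [89.6 50. ] 37.8 0.0548
t 13.05 tcp [0.4181 0.279  0.2374] yaw 37.23 twist -0.57 | after twist: tx 7.35 ty -0.21 tz 21.34 cm F [-0.1  0.8  0.2] open 0.0856 tilt [ 0.  0. -1.]
```

View pics/f.png

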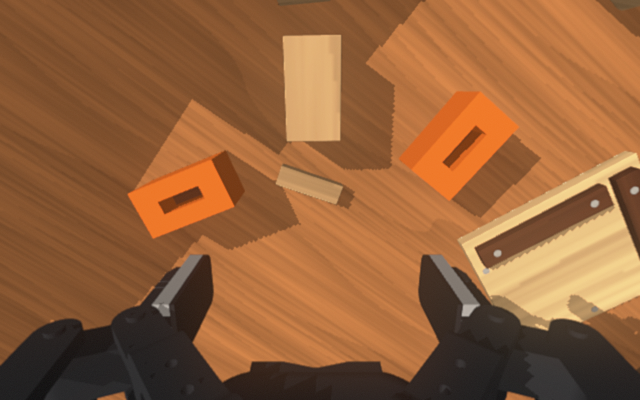

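The wrist picture shows the plain blank at (312,88), the batten at (310,185), and the oranges at (185,195) and (460,145). The blank measures 90x50 mm as it should. I'll go above it, then check.

Call:
play_rows(rows=[{"tx": 2.0, "ty": -0.2, "tz": 0, "twist": -0.6}, {"tx": 2.0, "ty": 0, "tz": 1.0, "twist": 0}, {"tx": 2.0, "ty": 0, "tz": 2.0, "twist": 0}, {"tx": 1.3, "ty": 0, "tz": 3.0, "twist": 0}, {"tx": 0, "ty": 0, "tz": 3.0, "twist": 0}, {"tx": 0, "ty": 0, "tz": 3.0, "twist": 0}, {"tx": 0, "ty": 0, "tz": 1.0, "twist": 0}, {"tx": 0, "ty": 0, "tz": 0, "twist": 0}, {"tx": 0, "ty": 0, "tz": 0, "twist": 0}, {"tx": 0, "ty": 0, "tz": 0, "twist": 0}])

```text
t: 14.05
tcp_pos: [0.4758, 0.3265, 0.1094]
ee_rot: [-2.971, -1.019, -0.006]
contact_force: [0.4, 0.9, 0.2]
opening: 0.0857
finger_force: 0.0
```

Run:
```python
from h import *
delta(.4748,.3257,.022,37.8)
```

```text
t 14.05 tcp [0.4758 0.3265 0.1094] yaw 37.85 twist 0.05 | after twist: tx -0.13 ty 0.01 tz 8.74 cm F [0.4 0.9 0.2] open 0.0857 tilt [ 0.004  0.    -1.   ]
```

Call:
play_rows(rows=[{"tx": -0.1, "ty": 0, "tz": 2.0, "twist": 0}, {"tx": 0, "ty": 0, "tz": 2.5, "twist": 0}, {"tx": 0, "ty": 0, "tz": 2.0, "twist": 0}, {"tx": 0, "ty": 0, "tz": 1.5, "twist": 0}, {"tx": 0, "ty": 0, "tz": 0.7, "twist": 0}, {"tx": 0, "ty": 0, "tz": 0, "twist": 0}, {"tx": 0, "ty": 0, "tz": 0, "twist": 0}, {"tx": 0, "ty": 0, "tz": 0, "twist": 0}, {"tx": 0, "ty": 0, "tz": 0, "twist": 0}, {"tx": 0, "ty": 0, "tz": 0, "twist": 0}])

```text
t: 15.05
tcp_pos: [0.4741, 0.3251, 0.0209]
ee_rot: [-2.972, -1.019, -0.002]
contact_force: [-1.3, 0.5, 0.2]
opening: 0.0857
finger_force: 0.0
```

Call:
play_rows(rows=[{"tx": 0, "ty": 0, "tz": 0, "twist": 0}, {"tx": 0, "ty": 0, "tz": 0, "twist": 0}, {"tx": 0, "ty": 0, "tz": 0, "twist": 0}, {"tx": 0, "ty": 0, "tz": 0, "twist": 0}, {"tx": 0, "ty": 0, "tz": 0, "twist": 0}, {"tx": 0, "ty": 0, "tz": 0, "twist": 0}, {"tx": 0, "ty": 0, "tz": 0, "twist": 0}, {"tx": 0, "ty": 0, "tz": 0, "twist": 0}, {"tx": 0, "ty": 0, "tz": 0, "twist": 0}, {"tx": 0, "ty": 0, "tz": 0, "twist": 0}], jaw=0, newtons=60)

```text
t: 16.05
tcp_pos: [0.474, 0.325, 0.0205]
ee_rot: [-2.972, -1.019, -0.001]
contact_force: [-0.6, 0.4, 3.4]
opening: 0.0497
finger_force: 64.0
```

Call:
play_rows(rows=[{"tx": 0, "ty": 0, "tz": -1.0, "twist": 0}, {"tx": 0, "ty": 0, "tz": -2.0, "twist": 0}, {"tx": 0, "ty": 0, "tz": -3.0, "twist": 0}, {"tx": 0, "ty": 0, "tz": -3.0, "twist": 0}, {"tx": 0, "ty": 0, "tz": -3.0, "twist": 0}, {"tx": 0, "ty": 0, "tz": -2.0, "twist": 0}, {"tx": 0, "ty": 0, "tz": 0, "twist": 0}, {"tx": 0, "ty": 0, "tz": 0, "twist": 0}, {"tx": 0, "ty": 0, "tz": 0, "twist": 0}, {"tx": 0, "ty": 0, "tz": 0, "twist": 0}])

```text
t: 17.05
tcp_pos: [0.4725, 0.3237, 0.1582]
ee_rot: [2.971, 1.019, -0.006]
contact_force: [-0.8, 0.7, -2.6]
opening: 0.0492
finger_force: 63.6
```

Run:
```python
from h import *
delta(.5328,-.0084,.1,-21.2)
im,d,cal,W=grab("wrist");s=manip.get_state()
p=s["tcp_pos"]
m=(np.hypot(W[...,0]-p[0],W[...,1]-p[1])<.075)&(abs(W[...,2]-p[2]-.033)<.03)
print(m.sum(),np.nanpercentile(W[m][:,2]-p[2],[5,50,95]) if m.any() else "")
cv2.imwrite("pics/g.png",cv2.cvtColor(im,cv2.COLOR_RGB2BGR))
```

```text
t 17.05 tcp [0.4725 0.3237 0.1582] yaw 37.85 twist 59.05 | after twist: tx 17.63 ty 28.78 tz 5.82 cm F [-0.8  0.7 -2.6] open 0.0492 tilt [-0.004 -0.    -1.   ]
45508 [0.02451815 0.03422539 0.05975847]
```

View pics/g.png

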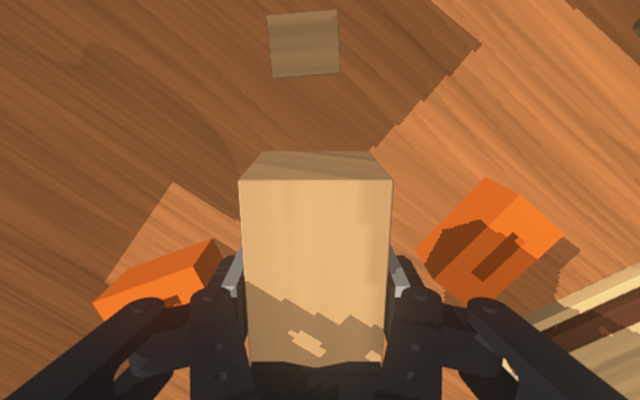

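The blank is held squarely at (315,265); its top is 34 mm above the TCP, as expected. I'll carry it to a point just short of the corner.

Call:
play_rows(rows=[{"tx": 0, "ty": 0, "tz": 0, "twist": 8.4}, {"tx": 0, "ty": 0, "tz": 0, "twist": 8.4}, {"tx": 0, "ty": 0, "tz": 0, "twist": 8.4}, {"tx": 0, "ty": 0, "tz": 0, "twist": 8.4}, {"tx": 0, "ty": 0, "tz": 0, "twist": 8.4}, {"tx": 0, "ty": 0, "tz": 0, "twist": 8.4}, {"tx": 0, "ty": 0, "tz": 0, "twist": 8.4}, {"tx": 2.0, "ty": 3.7, "tz": 0, "twist": 0.2}, {"tx": 2.0, "ty": 3.7, "tz": 0, "twist": 0}, {"tx": 2.0, "ty": 3.7, "tz": 0, "twist": 0}])

```text
t: 18.1
tcp_pos: [0.4892, 0.1986, 0.1594]
ee_rot: [3.088, -0.573, -0.002]
contact_force: [-0.1, -0.1, -1.4]
opening: 0.0494
finger_force: 63.6
```

Call:
play_rows(rows=[{"tx": 2.0, "ty": 3.7, "tz": 0, "twist": 0}, {"tx": 2.0, "ty": 3.7, "tz": 0, "twist": 0}, {"tx": 2.0, "ty": 3.7, "tz": 0, "twist": 0}, {"tx": 2.0, "ty": 3.7, "tz": 0, "twist": 0}, {"tx": 2.0, "ty": 3.7, "tz": 0, "twist": 0}, {"tx": 0.5, "ty": 0, "tz": 0, "twist": 0}, {"tx": 0, "ty": 0, "tz": 2.0, "twist": 0}, {"tx": 0, "ty": 0, "tz": 2.5, "twist": 0}, {"tx": 0, "ty": 0, "tz": 2.0, "twist": 0}, {"tx": 0, "ty": 0, "tz": 0, "twist": 0}])

```text
t: 19.1
tcp_pos: [0.5173, -0.0103, 0.0916]
ee_rot: [3.087, -0.575, -0.014]
contact_force: [-1.3, -0.1, -2.4]
opening: 0.0491
finger_force: 63.5
```

Call:
play_rows(rows=[{"tx": 0, "ty": 0, "tz": 0, "twist": 0}, {"tx": 0, "ty": 0, "tz": 0, "twist": 0}, {"tx": 0, "ty": 0, "tz": 0, "twist": 0}, {"tx": 0, "ty": 0, "tz": 0, "twist": 0}, {"tx": 0, "ty": 0, "tz": 0, "twist": 0}, {"tx": 0, "ty": 0, "tz": 0, "twist": 0}, {"tx": 0, "ty": 0, "tz": 0, "twist": 0}, {"tx": 0, "ty": 0, "tz": 0, "twist": 0}, {"tx": 0, "ty": 0, "tz": 0, "twist": 0}, {"tx": 0, "ty": 0, "tz": 0, "twist": 0}])

```text
t: 20.1
tcp_pos: [0.5209, -0.0108, 0.0952]
ee_rot: [-3.088, 0.577, 0.0]
contact_force: [0.5, 0.0, -2.2]
opening: 0.0491
finger_force: 63.5
```

Run:
```python
from h import *
delta(.5224,-.013,.0355,-21.2)
```

```text
t 20.1 tcp [ 0.5209 -0.0108  0.0952] yaw -21.15 twist 0.05 | after twist: tx 0.22 ty 0.15 tz 5.97 cm F [ 0.5  0.  -2.2] open 0.0491 tilt [-0.  0. -1.]
```

Call:
play_rows(rows=[{"tx": 0.1, "ty": 0.1, "tz": 1.5, "twist": 0}, {"tx": 0, "ty": 0, "tz": 1.5, "twist": 0}, {"tx": 0, "ty": 0, "tz": 1.0, "twist": 0}, {"tx": 0, "ty": 0, "tz": 0.8, "twist": 0}, {"tx": 0, "ty": 0, "tz": 0.4, "twist": 0}, {"tx": 0, "ty": 0, "tz": 0.2, "twist": 0}, {"tx": 0, "ty": 0, "tz": 0, "twist": 0}, {"tx": 0, "ty": 0, "tz": 0, "twist": 0}, {"tx": 0, "ty": 0, "tz": 0, "twist": 0}, {"tx": 0, "ty": 0, "tz": 0, "twist": 0}])

```text
t: 21.1
tcp_pos: [0.5219, -0.0121, 0.0418]
ee_rot: [-3.088, 0.577, -0.002]
contact_force: [0.3, -0.4, -2.0]
opening: 0.0491
finger_force: 63.6
```

Run:
```python
from h import *
delta(.5328,-.0084,.0355,-21.2)
im,d,cal,W=grab("scene");print(toprect(W,(.522,-.013),.075,tol=.01))
```

```text
t 21.1 tcp [ 0.5219 -0.0121  0.0418] yaw -21.16 twist 0.04 | after twist: tx 0.88 ty -0.74 tz 0.63 cm F [ 0.3 -0.4 -2. ] open 0.0491 tilt [ 0.001 -0.    -1.   ]
(np.int64(499), array([528.4, -12.4]), array([93.5, 74.7]), 0.52, np.float64(0.0753))
```

Lower to contact gently.

Call:
play_rows(rows=[{"tx": 0, "ty": 0, "tz": 0.2, "twist": 0}, {"tx": 0, "ty": 0, "tz": 0.1, "twist": 0}, {"tx": 0, "ty": 0, "tz": 0.1, "twist": 0}, {"tx": 0, "ty": 0, "tz": 0.1, "twist": 0}, {"tx": 0, "ty": 0, "tz": 0.1, "twist": 0}, {"tx": 0, "ty": 0, "tz": 0.1, "twist": 0}, {"tx": 0, "ty": 0, "tz": 0, "twist": 0}, {"tx": 0, "ty": 0, "tz": 0, "twist": 0}, {"tx": 0, "ty": 0, "tz": 0, "twist": 0}, {"tx": 0, "ty": 0, "tz": 0, "twist": 0}])

```text
t: 22.15
tcp_pos: [0.5217, -0.012, 0.0355]
ee_rot: [3.088, -0.577, -0.0]
contact_force: [-2.6, -0.2, 7.9]
opening: 0.0493
finger_force: 64.7
```

Contact is made at the expected height. Sliding towards both fences.

Call:
play_rows(rows=[{"tx": 0.1, "ty": 0, "tz": 0, "twist": 0}, {"tx": 0.1, "ty": 0, "tz": 0, "twist": 0}, {"tx": 0.1, "ty": 0, "tz": 0, "twist": 0}, {"tx": 0.1, "ty": -0.1, "tz": 0, "twist": 0}, {"tx": 0.1, "ty": -0.1, "tz": 0, "twist": 0}, {"tx": 0.1, "ty": -0.1, "tz": 0, "twist": 0}, {"tx": 0.1, "ty": -0.1, "tz": 0, "twist": 0}, {"tx": 0.1, "ty": -0.1, "tz": 0, "twist": 0}, {"tx": 0, "ty": 0, "tz": 0, "twist": 0}, {"tx": 0, "ty": 0, "tz": 0, "twist": 0}])

```text
t: 23.15
tcp_pos: [0.5313, -0.0107, 0.0355]
ee_rot: [3.087, -0.577, 0.001]
contact_force: [-2.9, -0.4, 6.1]
opening: 0.0494
finger_force: 64.7
```

```bash
cat > f.py <<'E'
from h import *
delta(.5328,-.0084,.0355,-21.2)
s=manip.get_state();M=R.from_rotvec(s["ee_rot"]).as_matrix()
print("F tool",np.round(M.T@s["contact_force"],1),"M",np.round(s["moment"],2))
E
python3 f.py
```

```text
t 23.15 tcp [ 0.5313 -0.0107  0.0355] yaw -21.17 twist 0.03 | after twist: tx 0.06 ty -0.26 tz 0.00 cm F [-2.9 -0.4  6.1] open 0.0494 tilt [ 0.001  0.001 -1.   ]
F tool [-2.6  1.4 -6.1] M [-0.08  0.5   0.02]
```

Call:
play_rows(rows=[{"tx": 0.05, "ty": -0.1, "tz": 0, "twist": 0}, {"tx": 0.05, "ty": -0.1, "tz": 0, "twist": 0}, {"tx": 0.05, "ty": -0.1, "tz": 0, "twist": 0}, {"tx": 0.05, "ty": 0, "tz": 0, "twist": 0}, {"tx": 0, "ty": 0, "tz": 0, "twist": 0}, {"tx": 0, "ty": 0, "tz": 0, "twist": 0}, {"tx": 0, "ty": 0, "tz": 0, "twist": 0}, {"tx": 0, "ty": 0, "tz": 0, "twist": 0}, {"tx": 0, "ty": 0, "tz": 0, "twist": 0}, {"tx": 0, "ty": 0, "tz": 0, "twist": 0}])

```text
t: 24.15
tcp_pos: [0.5314, -0.0103, 0.0356]
ee_rot: [3.084, -0.579, -0.008]
contact_force: [-8.2, -2.2, 14.2]
opening: 0.0494
finger_force: 65.5
```

```bash
python3 f.py
```

```text
t 24.15 tcp [ 0.5314 -0.0103  0.0356] yaw -21.26 twist -0.06 | after twist: tx 0.06 ty -0.22 tz 0.01 cm F [-8.2 -2.2 14.2] open 0.0494 tilt [-0.004  0.005 -1.   ]
F tool [ -6.9   5.1 -14.2] M [-0.6   1.49 -0.1 ]
```

Call:
play_rows(rows=[{"tx": 0.1, "ty": -0.1, "tz": -0.05, "twist": 0}, {"tx": 0.1, "ty": -0.1, "tz": -0.05, "twist": 0}, {"tx": 0, "ty": -0.1, "tz": 0, "twist": 0}, {"tx": 0, "ty": -0.1, "tz": 0, "twist": 0}, {"tx": 0, "ty": 0, "tz": 0, "twist": 0}, {"tx": 0, "ty": 0, "tz": 0, "twist": 0}, {"tx": 0, "ty": 0, "tz": 0, "twist": 0}, {"tx": 0, "ty": 0, "tz": 0, "twist": 0}, {"tx": 0, "ty": 0, "tz": 0, "twist": 0}, {"tx": 0, "ty": 0, "tz": 0, "twist": 0}])

```text
t: 25.15
tcp_pos: [0.5321, -0.0088, 0.0358]
ee_rot: [3.08, -0.58, -0.016]
contact_force: [-11.8, -3.5, 14.1]
opening: 0.0492
finger_force: 65.5
```

```bash
python3 f.py
python3 - <<'E'
from h import *
im,d,cal,W=grab("side")
c=cv2.resize(im[160:260,280:400],None,fx=5,fy=5,interpolation=cv2.INTER_CUBIC);cv2.imwrite("pics/i.png",cv2.cvtColor(c,cv2.COLOR_RGB2BGR))
E
```

```text
t 25.15 tcp [ 0.5321 -0.0088  0.0358] yaw -21.32 twist -0.12 | after twist: tx 0.05 ty -0.06 tz 0.03 cm F [-11.8  -3.5  14.1] open 0.0492 tilt [-0.008  0.009 -1.   ]
F tool [ -9.9   7.6 -13.9] M [-0.98  2.06 -0.15]
```

View pics/i.png

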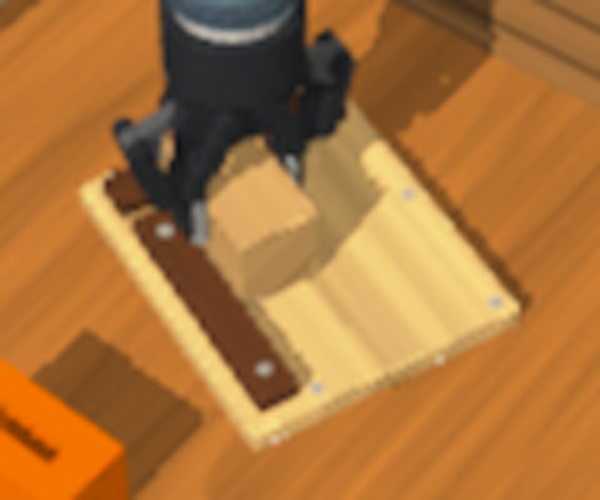

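The crop shows the blank (265,230) up against the side fence, with the finger above the fence. I'll push a little more to see whether it stalls with rising force.

Call:
play_rows(rows=[{"tx": 0.05, "ty": -0.1, "tz": 0, "twist": 0}, {"tx": 0.05, "ty": -0.1, "tz": 0, "twist": 0}, {"tx": 0, "ty": -0.1, "tz": 0, "twist": 0}, {"tx": 0, "ty": -0.1, "tz": 0, "twist": 0}, {"tx": 0, "ty": 0, "tz": 0, "twist": 0}, {"tx": 0, "ty": 0, "tz": 0, "twist": 0}, {"tx": 0, "ty": 0, "tz": 0, "twist": 0}, {"tx": 0, "ty": 0, "tz": 0, "twist": 0}, {"tx": 0, "ty": 0, "tz": 0, "twist": 0}, {"tx": 0, "ty": 0, "tz": 0, "twist": 0}])

```text
t: 26.2
tcp_pos: [0.5321, -0.0086, 0.0359]
ee_rot: [3.075, -0.579, -0.022]
contact_force: [-16.9, -8.7, 21.2]
opening: 0.0498
finger_force: 66.5
```

```bash
python3 f.py
```

```text
t 26.2 tcp [ 0.5321 -0.0086  0.0359] yaw -21.34 twist -0.14 | after twist: tx 0.06 ty -0.05 tz 0.04 cm F [-16.9  -8.7  21.2] open 0.0498 tilt [-0.012  0.015 -1.   ]
F tool [-12.9  14.6 -20.9] M [-1.92  2.94  0.15]
```

It stalled against both fences with rising reaction: 13 N on the back and 15 N on the side. Tilt is about 0.02 rad, and the position is within 1 mm of home. Handing in.

```bash
python3 -c "
from h import *
print(manip.job_done())"; python3 f.py
```

```text
the job is handed in; nothing more can be done
None
the job is handed in; nothing more can be done
```

I put the finished block in the crate and let it go, and I handed the job in at about 26 s with the blank held pressed into the jig corner: the tool read within 1 mm of home, 13 N towards the back fence and 15 N towards the side fence. The hand-in gave no verdict.

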